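# Feed a bar to the hidden stop of a drilling jig and clamp it

### The job

Lay the loose aluminium bar in the trough of the drilling jig and slide it in under the cover until you feel its end meet the stop hidden inside; the stop is only lightly held, so do not shove it along. Then swing the jig's hold-down arm over so that its pad rests on the bar. Leave the other things on the bench where they are.

Things in the scene. Friction and masses are not known exactly. Their poses are not given: they have to be found in the camera images.
- bar: Loose bare aluminium bar, 140 long x 30 wide x 24 high mm, about 0.27 kg, a small dark drilled hole near each end on top; both ends are alike, so it may go in either way round. Origin: centre of its underside; x along its length, y across, z up. It lies flat on the bench at the start.
- bar_center (a point): Centre of the bar's volume, 12 mm above its underside; same axes as the bar.
- jig: Drilling jig fixed to the bench: dark steel base plate 285 x 90 x 10 mm with a straight trough along its middle, covered at one end. Axes: x along the trough from the open to the covered end, y across, z up; origin at bench height on the trough's centre line; the plate spans jig x -150 to +135 mm. Jig coordinates below are in mm in these axes.
- trough_end (a point): Open end of the trough, on its floor and centre line (jig x -150, z 10); jig axes. The trough runs to jig x +135 between two aluminium fences 8 high (top z 18) and 6 mm thick, inner faces at y -19 and +19, so it is 38 mm wide. It is open above from jig x -150 to +25. The bar slides on its floor with 1 to 3 N.
- cover_mouth (a point): Where the cover begins, on the trough's floor and centre line (jig x +25, z 10); jig axes. Under the cover, out of sight, a steel stop block fills the trough; its near face lies anywhere from jig x +50 to +100, a different place each time, to be found by feel. It is held by friction only: pushed with more than about 12 N it slips away and stays displaced.
- cover_top (a point): Centre of the cover's flat top (jig x +80, z 49). Grey sheet cover over jig x +25 to +135: opening 44 wide, underside z 45, far end closed, 54 mm wide outside with feet to 86 mm. On it stand two steel cheeks (jig x +73 to +97, 32 mm wide overall, top z 78) that carry the hold-down arm.
- clamp (a joint): Angle (rad) of the hold-down arm, a steel flat 18 wide x 10 thick mm. 0 = level, pointing to jig -x, pad just on the bar's top; grows as it swings up; 1.57 upright; 2.0 leaning back over the cover (limit); -0.12 lower limit. Starts open at 1.7 to 1.95. Stiff hinge: near upright it stays put (1 to 2 N at the grip moves it); below about 1.0 it sinks by its weight and rests on what is below.
- clamp_hinge (a point): Axis of the hold-down arm (jig x +85, z 60), parallel to jig y; jig axes. At angle a, the point at radius R on the arm's middle line is at jig x = 85 - R cos a, z = 60 + R sin a. The arm ends at R = 133; its rubber pad (14 mm across) is at R = 95, its face 26 mm under the middle line when level.
- clamp_grip (a point): Middle of the upper face of the black grip (28 x 22 x 14 mm) at the hold-down arm's end, at radius 119 mm, 7 mm off the arm's middle line; x points from grip to hinge, z out of the upper face (up when level, towards the jig's +x when the arm is upright).
- vise: Bystander: small dark steel machine vise, 165 x 80 x 53 mm, 1.6 kg. Origin: centre of its base's underside.
- tin: Bystander: round tin, 64 mm across, 60 mm high. Origin: centre of its underside.
- wrench: Bystander: steel open-ended wrench lying on the bench. Origin on the bench near its middle, x along it towards the jaw.
- drawer: Bystander: open grey plastic drawer, 130 x 60 x 40 mm. Origin: centre of its underside.
Things that resemble listed ones, but are neither listed nor needed, are in the scene too. Of the things that look like the bar, take the one that is farthest to the robot's right at the start.

How it is judged:
By the outcome, as a careful person would: the job done as asked, in the order asked, and still so for the second after the job is handed in, with the robot touching nothing.
It also fails if it takes over 64 s, if anything falls off the work surface, if the arm or the gripper's body presses on something with over 40 N, if the wrist force passes 120 N, or if a joint passes its speed limit or range.

### The arm

A 6-joint arm with a two-finger parallel gripper is mounted at the origin on the work surface. World frame = base frame: x ahead of the robot, y to its left, z up, the work surface at z = 0. Lengths are in m, angles in rad, forces in N, time in s.
With the tool pointing down it reaches from about 0.375 to 0.975 m from the base axis. Payload 3.8 kg.
Tool frame: the origin (TCP) lies at the centre of the arm's flange, where the gripper is bolted on; the fingertips stand 173 mm ahead of it and the grasp point (between the pads) lies 155 mm ahead of it; z points along the fingers, y is the line along which they close (so a half turn about z gives the same grasp; the last joint's range is limited). The gripper opens to 85 mm and grips with 20 to 120 N. Pads are 22 mm wide; open, the fingers measure 114 mm over their backs; the gripper's body (76 mm by 85 mm) begins 54 mm behind the grasp point. The pads swing forward as they close: fully open they stand 13 mm farther back than shut.
Start: joints at [1.298, 0.264, 1.604, -0, 1.274, -0.037], TCP at [0.158, 0.656, 0.405] pointing down, gripper open.
Joint ranges: [-2.63, 2.63], [-0.94, 2.18], [0.31, 2.57], [-1.31, 4.45], [0, 2.66], [-2.55, 2.55]. Speed limits (rad/s): [2.57, 2.57, 3.14, 3.14, 3.14, 3.14].

### API

Orientations are given as [roll, pitch, yaw] about the fixed x, y, z axes, in that order (R = Rz(yaw) Ry(pitch) Rx(roll)).
In Python, from plant import env gives the robot as it stands.
- The arm moves only by the shell command python3 -m jog 'ROWS' [OPENING] [FORCE]. ROWS is JSON, a list that holds one entry, the list of rows, each a list of 6 numbers: the shift along the tool's x, y, z as a fraction of full scale, then the turn, a rotation vector about the tool's x, y, z as a fraction of full scale. A call has 1 to 10 rows; each row shifts and turns the commanded pose from where the row before left it, along the tool's axes as they then stand; what a row does not reach is not made up. Full scale, the value 1, is 0.5 m for a shift and 2 pi rad for a turn. A row lasts 1/12 s, in which the tool goes at most 41.7 mm and 7.16 degrees, less where a joint would pass 70% of its speed; a pose out of reach is approached as far as the arm can. A call with a number of a shift or a turn outside -1 to 1 is refused whole. A call with a gripper value outside its range is refused whole. OPENING is the closure, from 0 (fully open) to 1 (shut), set as the call begins (- or left out, the last holds). The fingers move at their own pace and stop on an object; FORCE is the grip in N (left out, the last holds). Time passes only in rows, so rows that do not move let the fingers close. It gives the time, the measured TCP pose, the force, the opening and the grip force at its end, in the units of the state.
- env.observe(): the state, without advancing time (a new reading comes with each control period).
- env.capture(name): name is "scene" or "side" or "wrist"; returns (picture, depth): 420x560x3 uint8, red, green, blue; 420x560 float32, m along the optical axis (not along the pixel's ray), 0 where there is no reading.
- env.calibration(name): a dict with "camera_matrix" (3x3 intrinsics, pixels), "R" (3x3) and "t" (3): a world point X has camera coordinates R X + t. Camera axes: x right, y down, z forward; pixel columns grow to the right and rows downward; lengths in m; the calibration is good to about 2 mm. A picture is of the moment at which its call begins: read the wrist's pose just before it. calibration takes no time and is no camera call; for the wrist camera it gives the pose at the moment of the call.
- env.hand_in(): hands the job in; it is judged then, once.
The state is a dict: "time_s": time; "joints": joint angles; "qvel": joint speeds; "tau": joint torques, N m; "position": TCP position; "tool_rot": TCP orientation; "ft_force": force on the tool from outside, world axes, zero at the start; "moment": the same for the moment, N m; "finger_gap": finger opening in m; "grasp_force": force on a finger pad.
Only numpy, scipy, OpenCV 4.12 (cv2) and the standard library are available. Lean on these libraries where they do the work, as an engineer would, in place of code of your own. Each camera call takes 0.05 s, during which the arm holds its last target. There are 200 camera calls.

## Working session

There is one attempt and no reset: what is moved stays moved. The work goes in short steps, Python scripts to look and compute and a shell command to move; the robot and the scene stay as the last step left them, time stands still between calls to the robot, and variables do not carry over. Pictures are saved under pics/ and viewed, at most 10 in all, crops included, and the job is handed in when it is done.

```bash
ls; mkdir -p pics
python3 - <<'E'
from plant import env
import cv2,numpy as np
s=env.observe();print({k:np.round(v,3).tolist() for k,v in s.items()})
for n in("scene","side"):
    im,d=env.capture(n);cv2.imwrite(f"pics/{n}0.png",im[:,:,::-1]);np.savez(f"pics/{n}0.npz",im=im,d=d,**env.calibration(n))
    c=env.calibration(n);print(n,c["camera_matrix"].round(1).tolist(),(-c["R"].T@c["t"]).round(3))
E
```

```text
pics
{'time_s': 0.0, 'joints': [1.298, 0.265, 1.605, -0.0, 1.274, -0.037], 'qvel': [-0.002, -0.001, -0.001, 0.003, -0.001, -0.001], 'tau': [0.003, -51.511, -36.732, 0.0, 0.013, 0.0], 'position': [0.158, 0.656, 0.403], 'tool_rot': [-3.139, -0.0, 2.906], 'ft_force': [0.059, 0.078, -0.823], 'moment': [-0.014, -0.028, 0.057], 'grasp_force': 0.0, 'finger_gap': 0.086}
scene [[401.6, 0.0, 282.8], [0.0, 401.6, 206.9], [0.0, 0.0, 1.0]] [ 1.089 -0.793  0.623]
side [[531.2, 0.0, 274.0], [0.0, 531.2, 208.7], [0.0, 0.0, 1.0]] [ 0.386 -1.089  0.957]
```

View pics/scene0.png

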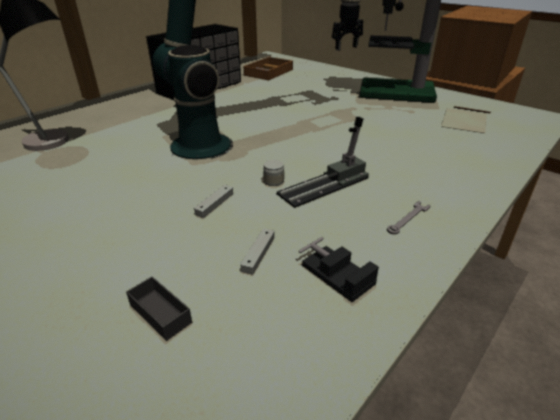

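View pics/side0.png

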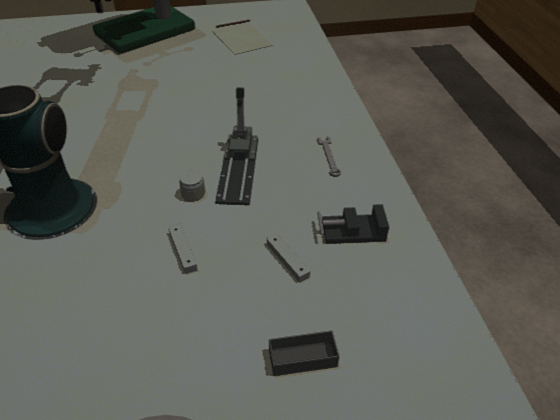

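The scene view shows two bars, at about (214,200) and (258,250), and the jig at (323,185) with its arm upright at (355,140). In the side view the bars are at (182,247) and (287,257), the jig is at (238,170) and its open end is near (233,200).

```bash
cat > h.py <<'E'
import numpy as np,cv2
def cloud(f):
    z=np.load(f);d=z["d"];v,u=np.mgrid[:420,:560];K=z["camera_matrix"]
    P=np.stack([(u-K[0,2])/K[0,0]*d,(v-K[1,2])/K[1,1]*d,d],-1)
    W=(P-z["t"])@z["R"];W[d==0]=np.nan
    return W,z["im"]
def rect(W,m):
    p=W[m][:,:2].astype(np.float32);(c,s,a)=cv2.minAreaRect(p*1000);return np.round(c,1),np.round(s,1),round(a,1)
E
python3 - <<'E'
from h import *
for n in("scene","side"):
    W,im=cloud(f"pics/{n}0.npz");print(n)
    fl=(abs(W[...,2])<.01);print("floor z",np.nanmedian(W[fl][:,2]))
    m=((W[...,2]>.006)&(W[...,2]<.3)&(W[...,0]>.2)&(W[...,0]<1.1)&(abs(W[...,1])<.6)).astype(np.uint8)
    k,L,st,_=cv2.connectedComponentsWithStats(m)
    for i in range(1,k):
        if st[i,4]<60: continue
        q=W[L==i];top=np.percentile(q[:,2],95)
        print(st[i].tolist(),"zmax",q[:,2].max().round(3),"p95",top.round(3),rect(W,L==i),"top:",rect(W,(L==i)&(abs(W[...,2]-top)<.004)),im[L==i].mean(0).round())
E
```

```text
scene
floor z 0.002022235422808965
[276, 116, 93, 91, 2308] zmax 0.195 p95 0.158 (array([473.1, 187.8]), array([196.4, 551.3]), 10.3) top: (array([524.6, 158.2]), array([32.9, 13.6]), 49.7) [55. 55. 51.]
[263, 159, 21, 27, 491] zmax 0.065 p95 0.063 (array([367.7, -18.3]), array([61. , 62.3]), 14.0) top: (array([364.3, -15.8]), array([55.6, 55.9]), 13.8) [93. 93. 83.]
[194, 184, 39, 33, 540] zmax 0.029 p95 0.028 (array([ 326.1, -217.5]), array([ 34.7, 143.2]), 12.2) top: (array([ 326. , -216.8]), array([ 34.7, 141.8]), 12.2) [109. 110. 101.]
[387, 201, 43, 32, 304] zmax 0.012 p95 0.011 (array([761.2,  75.7]), array([182.3,  39. ]), 85.6) top: (array([761.2,  75.7]), array([182.3,  39. ]), 85.6) [108. 104.  99.]
[240, 228, 34, 45, 715] zmax 0.029 p95 0.027 (array([ 566.6, -288.9]), array([ 31.8, 143.3]), 22.4) top: (array([ 566.2, -288.8]), array([ 30.8, 142.9]), 22.4) [120. 121. 111.]
[298, 237, 81, 64, 2475] zmax 0.057 p95 0.054 (array([ 740.8, -224.1]), array([ 82.3, 164.3]), 82.9) top: (array([ 772. , -228.4]), array([ 82.3, 100.8]), 83.4) [34. 34. 33.]
[126, 276, 66, 63, 1552] zma
[... 684 characters left out ...]
.]
[318, 204, 72, 39, 1975] zmax 0.057 p95 0.053 (array([ 745.2, -224.3]), array([ 86.7, 164.8]), 82.1) top: (array([ 776.1, -229.5]), array([82.5, 99.6]), 82.2) [38. 39. 38.]
[168, 224, 30, 49, 664] zmax 0.03 p95 0.027 (array([ 328.8, -209.3]), array([ 30.4, 163.3]), 12.4) top: (array([ 331.1, -219.4]), array([ 29.8, 141.3]), 12.3) [102. 105.  99.]
[267, 233, 44, 49, 802] zmax 0.031 p95 0.027 (array([ 571. , -290.2]), array([ 33.1, 144.8]), 21.9) top: (array([ 570.7, -290.2]), array([ 31.2, 142. ]), 22.1) [94. 97. 92.]
[269, 330, 71, 45, 1506] zmax 0.045 p95 0.041 (array([ 549.5, -547.8]), array([ 63.9, 130.7]), 89.0) top: (array([ 549.8, -548.1]), array([ 62.5, 130.2]), 89.0) [35. 35. 34.]
```

The target bar is the one at (0.568,-0.290), the farther right of the two. Its 142x31 footprint and height match the given sizes, and its long axis is at 112 deg. Next I fit the jig.

```bash
cat >> h.py <<'E'
def jigfit(f,box=None):
    W,im=cloud(f);x,y,z=W[...,0],W[...,1],W[...,2]
    sel=(x>.38)&(x<.66)&(y>-.2)&(y<.32)&(z>.006)&(z<.03)&(np.hypot(x-.368,y+.018)>.05)
    sel=sel.astype(np.uint8);k,L,st,_=cv2.connectedComponentsWithStats(sel);i=1+st[1:,4].argmax()
    c,s,a=rect(W,L==i);print(f,"plate",c,s,a)
    ft=(L==i)&(z>.0155)&(z<.022);
    return W,im,L==i
def go(tgt,yaw):
    """shift (fractions) in tool axes and turn to reach tgt TCP, tool down, yaw"""
    from plant import env
    s=env.observe();p=np.array(s["position"]);r=np.array(s["tool_rot"])
    from scipy.spatial.transform import Rotation as R
    A=R.from_euler("xyz",r);B=R.from_euler("xyz",[np.pi,0,yaw])
    sh=A.inv().apply(np.array(tgt)-p);tv=(A.inv()*B).as_rotvec()
    print("pos",p.round(4),"rot",r.round(3),"shift fs",(sh/.5).round(4),"turn fs",(tv/2/np.pi).round(4),"rows",np.abs(sh).max()/.0417,np.linalg.norm(tv)/.125)
E
python3 - <<'E'
from h import *
for n in("scene","side"):
    W,im,m=jigfit(f"pics/{n}0.npz")
    z=W[...,2]
    # trough/cover side: arm points
    a=(abs(W[...,0]-.51)<.08)&(abs(W[...,1]-.14)<.12)&(z>.06)&(z<.2)
    q=W[a];
    for lo in np.arange(.05,.2,.015):
        t=q[(q[:,2]>=lo)&(q[:,2]<lo+.015)]
        if len(t):print(lo.round(3),len(t),np.median(t,0).round(4))
go([.5,.02,.40],1.327)
E
```

```text
pics/scene0.npz plate [497.   61.6] [286.5  93.8] 76.3
0.05 19 [0.5199 0.1471 0.0621]
0.065 70 [0.5243 0.1479 0.0729]
0.08 43 [0.5212 0.1547 0.0861]
0.095 31 [0.5221 0.1578 0.1022]
0.11 35 [0.5235 0.1611 0.1178]
0.125 33 [0.5234 0.1641 0.1329]
0.14 29 [0.5262 0.166  0.147 ]
0.155 64 [0.524  0.1632 0.1625]
0.17 39 [0.5273 0.1722 0.1779]
0.185 28 [0.5269 0.1753 0.1887]
pics/side0.npz plate [502.   63.3] [295.9  90.2] 76.1
0.05 24 [0.5224 0.1453 0.0627]
0.065 75 [0.5245 0.1486 0.0752]
0.08 36 [0.524  0.1542 0.0854]
0.095 28 [0.5251 0.1569 0.101 ]
0.11 35 [0.5266 0.1596 0.1172]
0.125 31 [0.5263 0.1631 0.1328]
0.14 14 [0.532  0.1648 0.1465]
0.155 61 [0.5253 0.1653 0.1624]
0.17 43 [0.5287 0.1711 0.1787]
0.185 33 [0.5299 0.1763 0.1884]
pos [0.1576 0.656  0.4035] rot [-3.14  -0.     2.906] shift fs [-0.963  -1.0768  0.0091] turn fs [-0.0003  0.0003  0.2513] rows 12.911567960193247 12.63017474775373
```

```bash
python3 -m jog '[[[-0.0535,-0.0598,0.001,0,0,0],[-0.0535,-0.0598,0.001,0,0,0],[-0.0535,-0.0598,0.001,0,0,0],[-0.0535,-0.0598,0.001,0,0,0],[-0.0535,-0.0598,0.001,0,0,0],[-0.0535,-0.0598,0.001,0,0,0],[-0.0535,-0.0598,0.001,0,0,0],[-0.0535,-0.0598,0.001,0,0,0],[-0.0535,-0.0598,0.001,0,0,0],[-0.0535,-0.0598,0.001,0,0,0]]]'
python3 -m jog '[[[-0.0535,-0.0598,0,0,0,0.0193],[-0.0535,-0.0598,0,0,0,0],[-0.0535,-0.0598,0,0,0,0],[-0.0535,-0.0598,0,0,0,0],[-0.0535,-0.0598,0,0,0,0],[0,0,0,0,0,0.0193],[0,0,0,0,0,0.0193],[0,0,0,0,0,0.0193],[0,0,0,0,0,0.0193],[0,0,0,0,0,0.0193]]]'
python3 -m jog '[[[0,0,0,0,0,0.0193],[0,0,0,0,0,0.0193],[0,0,0,0,0,0.0193],[0,0,0,0,0,0.0193],[0,0,0,0,0,0.0193],[0,0,0,0,0,0.0193],[0,0,0,0,0,0.0193],[0,0,0,0,0,0]]]'
python3 - <<'E'
from plant import env
from h import *
go([.5,.02,.40],1.327)
c=env.calibration("wrist");im,d=env.capture("wrist");cv2.imwrite("pics/w1.png",im[:,:,::-1]);np.savez("pics/w1.npz",im=im,d=d,**c)
print((-c["R"].T@c["t"]).round(3),c["R"][2].round(3))
jigfit("pics/w1.npz")
E
```

```text
time_s: 0.93
position: [0.3481, 0.3012, 0.3993]
tool_rot: [-3.141, -0.0, 2.906]
ft_force: [1.8, 0.7, 0.1]
finger_gap: 0.0856
grasp_force: 0.0
time_s: 1.77
position: [0.4252, 0.1179, 0.3992]
tool_rot: [-3.141, -0.0, 2.171]
ft_force: [0.1, -0.0, -0.4]
finger_gap: 0.0853
grasp_force: 0.0
time_s: 2.43
position: [0.4252, 0.1182, 0.3992]
tool_rot: [-3.141, 0.0, 1.326]
ft_force: [0.8, -0.6, -0.5]
finger_gap: 0.0851
grasp_force: 0.0
pos [0.4252 0.1182 0.3992] rot [-3.141  0.     1.326] shift fs [-0.1544  0.1928 -0.0016] turn fs [-0.0001  0.0001 -0.0001] rows 2.3114815001709728 0.008702618070536744
[0.444 0.197 0.368] [-0.077 -0.308 -0.948]
pics/w1.npz plate [497.5  63.2] [285.3  90.5] 76.2
```

View pics/w1.png

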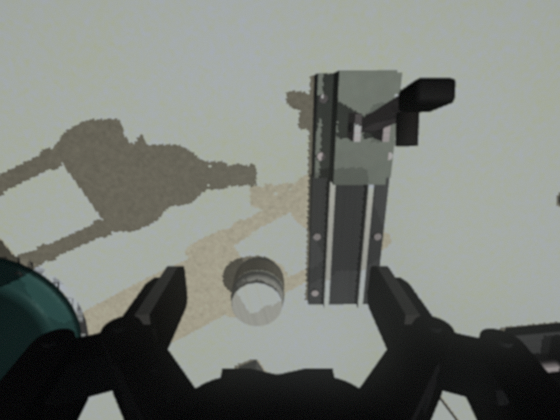

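The wrist view shows the jig's open end at about (340,303), the cover at (365,130) and the hold-down arm at (430,95). The fitted plate is 285.3x90.5 mm, as specified. Its centre is (0.4975,0.0632), at yaw 76.2 deg. The camera sits on the tool's +x side, so I'll grip the bar 50 mm behind its centre.

```bash
python3 -m jog '[[[0,0,0,0,0,-0.0168],[0,0,0,0,0,-0.0168],[0,0,0,0,0,-0.0168],[0,0,0,0,0,-0.0168],[0,0,0,0,0,-0.0168],[0,0,0,0,0,-0.0168]]]' | head -3
python3 -m jog '[[[-0.0741,-0.0033,0.01,0,0,0],[-0.0741,-0.0033,0.01,0,0,0],[-0.0741,-0.0033,0.01,0,0,0],[-0.0741,-0.0033,0.02,0,0,0],[-0.0741,-0.0033,0.02,0,0,0],[-0.0741,-0.0033,0.02,0,0,0],[-0.0741,-0.0033,0.02,0,0,0],[-0.0741,-0.0033,0.02,0,0,0],[-0.0741,-0.0033,0.02,0,0,0],[-0.0741,-0.0033,0.02,0,0,0]]]' | head -3
python3 -m jog '[[[-0.0741,-0.0033,0.03,0,0,0],[-0.0741,-0.0033,0.03,0,0,0],[-0.0741,-0.0033,0.03,0,0,0],[0,0,0,0,0,0]]]'
python3 - <<'E'
from plant import env
from h import *
go([.5874,-.3358,.184],1.958)
c=env.calibration("wrist");im,d=env.capture("wrist");cv2.imwrite("pics/w2.png",im[:,:,::-1]);np.savez("pics/w2.npz",im=im,d=d,**c)
W,im=cloud("pics/w2.npz");m=(abs(W[...,2]-.024)<.006)&(np.hypot(W[...,0]-.57,W[...,1]+.29)<.1)
print(m.sum(),rect(W,m),np.median(W[m],0))
E
```

```text
time_s: 2.98
position: [0.4253, 0.1183, 0.3994]
tool_rot: [-3.141, -0.0, 1.972]
time_s: 3.82
position: [0.5519, -0.2323, 0.3138]
tool_rot: [-3.141, -0.0, 1.966]
time_s: 4.15
position: [0.5896, -0.3401, 0.2645]
tool_rot: [-3.138, -0.002, 1.963]
ft_force: [1.0, -0.1, -1.1]
finger_gap: 0.0855
grasp_force: 0.0
pos [ 0.5896 -0.3401  0.2645] rot [-3.138e+00 -2.000e-03  1.963e+00] shift fs [ 0.0095 -0.0002  0.161 ] turn fs [-0.0006 -0.0002  0.0008] rows 1.9301532093897429 0.050093562869769515
10034 (array([ 567.5, -289.1]), array([ 30.2, 139.8]), 22.2) [ 0.56367905 -0.27862626  0.02355367]
```

View pics/w2.png

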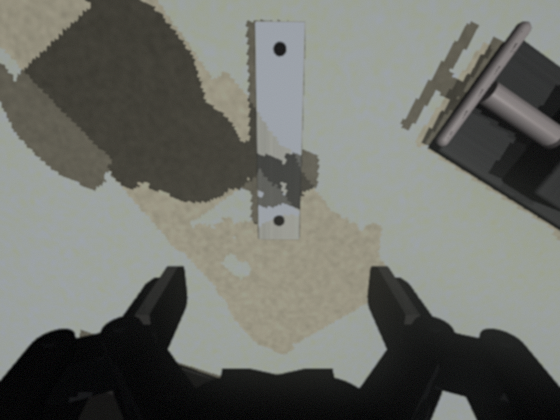

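The wrist view shows the bar lying straight between the fingers, holes at (280,48) and (279,220). The vise is clear on the right. The bar's fit is 139.8x30.2 mm, as specified. I descend and grip.

```bash
python3 -m jog '[[[0.0095,0,0.05,0,0,0],[0,0,0.05,0,0,0],[0,0,0.045,0,0,0],[0,0,0.016,0,0,0],[0,0,0,0,0,0]]]'
python3 -m jog '[[[0,0,0,0,0,0],[0,0,0,0,0,0],[0,0,0,0,0,0],[0,0,0,0,0,0],[0,0,0,0,0,0],[0,0,0,0,0,0],[0,0,0,0,0,0],[0,0,0,0,0,0]]]' 1 100
```

```text
time_s: 4.62
position: [0.5863, -0.3289, 0.1866]
tool_rot: [-3.138, -0.005, 1.965]
ft_force: [-0.1, -0.2, 0.2]
finger_gap: 0.0856
grasp_force: 0.0
time_s: 5.28
position: [0.5885, -0.3312, 0.1916]
tool_rot: [3.14, 0.002, 1.963]
ft_force: [-1.3, 0.5, 6.4]
finger_gap: 0.0262
grasp_force: 98.4
```

```bash
python3 -m jog '[[[0,0,-0.04,0,0,0],[0,0,-0.05,0,0,0],[0,0,-0.05,0,0,0],[0,0,-0.05,0,0,0],[0,0,0,0,0,0],[0,0,0,0,0,0]]]'
python3 - <<'E'
from plant import env
from h import *
from scipy.spatial.transform import Rotation as Ro
s=env.observe();p=np.array(s["position"]);A=Ro.from_euler("xyz",s["tool_rot"])
c=env.calibration("wrist");im,d=env.capture("wrist");cv2.imwrite("pics/w3.png",im[:,:,::-1]);np.savez("pics/w3.npz",im=im,d=d,**c)
W,im=cloud("pics/w3.npz");T=A.inv().apply((W-p).reshape(-1,3)).reshape(W.shape)
np.set_printoptions(suppress=True)
x,y,z=np.moveaxis(T,-1,0)
m=(abs(y)<.014)&(x>.02)&(x<.13)&(z>.12)&(z<.2)
print(p.round(4),"bar top in tool frame",m.sum(),np.median(z[m]),"x max",x[m].max(),np.polyfit(x[m],z[m],1),"y edges",np.percentile(y[(x>.03)&(x<.09)&(abs(y)<.03)&(z>.12)&(z<.19)],[1,99]))
im2,d2=env.capture("side");cv2.imwrite("pics/s3.png",cv2.resize(im2[180:340,220:400,::-1],(720,640)[:2] if 0 else (675,600)))
E
```

```text
time_s: 5.78
position: [0.5884, -0.3311, 0.2865]
tool_rot: [3.139, 0.004, 1.963]
ft_force: [-0.3, 0.5, -3.6]
finger_gap: 0.0259
grasp_force: 98.9
[ 0.5884 -0.3311  0.2865] bar top in tool frame 14942 0.1689122103466733 x max 0.11737549155398079 [0.01195024 0.16805833] y edges [-0.0167428   0.01255691]
```

View pics/w3.png

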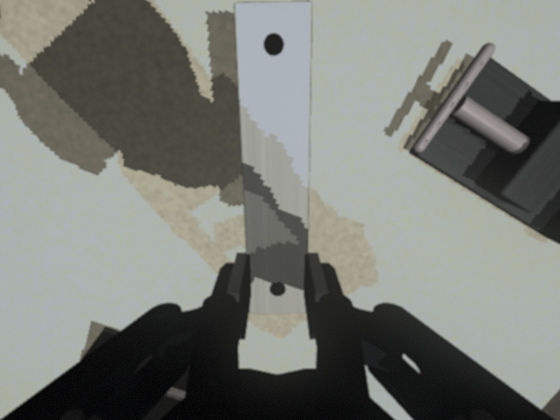

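The wrist view shows the bar held at its rear end. The grip is shallow: the bar top is at tool z 169 mm and the nose droops about 0.7 deg. I compute the carry.

```bash
cat >> h.py <<'E'
JO=np.array([.4993,.0705]);JY=np.radians(76.2);U=np.array([np.cos(JY),np.sin(JY)]);V=np.array([-U[1],U[0]])
def barintool(f,pose):
    from scipy.spatial.transform import Rotation as Ro
    p,r=np.array(pose[:3]),pose[3:];W,im=cloud(f);A=Ro.from_euler("xyz",r)
    T=A.inv().apply((W-p).reshape(-1,3)).reshape(W.shape);x,y,z=np.moveaxis(T,-1,0)
    m=(x>.025)&(x<.13)&(abs(y)<.03)&(abs(z-.168-.012*x)<.003)
    rows=[(a+.005,np.percentile(y[m&(x>=a)&(x<a+.01)],[2,98]),) for a in np.arange(.03,.11,.01)]
    mid=np.array([[a,(q[0]+q[1])/2,q[1]-q[0]] for a,q in rows]);k=np.polyfit(mid[:,0],mid[:,1],1)
    return mid,k
E
python3 - <<'E'
from h import *
mid,k=barintool("pics/w3.npz",[.5884,-.3311,.2865,3.139,.004,1.963])
print(mid.round(4).tolist(),k)
bx,by=.047,k[1]+k[0]*.047; ang=np.arctan(k[0]) # tool y is opposite-handed seen from above
yaw=JY+ang   # bar yaw world = tool yaw - ang
tx=np.array([np.cos(yaw),np.sin(yaw)]);ty=np.array([np.sin(yaw),-np.cos(yaw)])
t=JO-.06*U-bx*tx-by*ty
print(by,ang,yaw,t);go([*t,.30],yaw)
p=np.array([.5884,-.3311]);print("shift after turn fs",((t-p)@tx/.5).round(4),((t-p)@ty/.5).round(4))
E
```

```text
[[0.035, -0.0016, 0.0286], [0.045, -0.0018, 0.0286], [0.055, -0.002, 0.0284], [0.065, -0.002, 0.0287], [0.075, -0.0022, 0.0286], [0.085, -0.0022, 0.0287], [0.095, -0.0024, 0.0287], [0.105, -0.0025, 0.0285]] [-0.01254126 -0.00121939]
-0.0018088329157335717 -0.0125406029842492 1.31740028703543 [ 0.47495649 -0.03372065]
pos [ 0.5871 -0.3303  0.2828] rot [-3.140e+00 -2.000e-03  1.963e+00] shift fs [ 0.6339  0.0193 -0.0334] turn fs [-0.0003 -0.0002  0.1027] rows 7.600319022576254 5.162200977670316
shift after turn fs 0.5189 -0.3687
```

```bash
python3 -m jog '[[[0.078,0.0024,-0.0042,0,0,0],[0.078,0.0024,-0.0042,0,0,0],[0.078,0.0024,-0.0042,0,0,0],[0.078,0.0024,-0.0042,0,0,0],[0.078,0.0024,-0.0042,0,0,0],[0.078,0.0024,-0.0042,0,0,0],[0.078,0.0024,-0.0042,0,0,0],[0.078,0.0024,-0.0042,0,0,0],[0,0,0,0,0,0.0171],[0,0,0,0,0,0.0171]]]' | head -3
python3 -m jog '[[[0,0,0,0,0,0.0171],[0,0,0,0,0,0.0171],[0,0,0,0,0,0.0171],[0,0,0,0,0,0.0171],[0,0,0,0,0,0],[0,0,0,0,0,0],[0,0,0,0,0,0]]]'
python3 -c "
from h import *
go([.47496,-.03372,.212],1.3174)"
```

```text
time_s: 6.72
position: [0.4752, -0.0363, 0.2986]
tool_rot: [-3.137, -0.002, 1.747]
time_s: 7.3
position: [0.4768, -0.0385, 0.2997]
tool_rot: [-3.139, 0.0, 1.321]
ft_force: [0.7, 0.0, -2.7]
finger_gap: 0.0262
grasp_force: 99.0
pos [ 0.4768 -0.0385  0.2997] rot [-3.139  0.     1.321] shift fs [ 0.0085 -0.0056  0.1754] turn fs [-0.0004  0.0001  0.0005] rows 2.1034224072154637 0.033221805444607753
```

```bash
python3 -m jog '[[[0.0085,-0.0056,0.03,0,0,0.0005],[0,0,0.05,0,0,0],[0,0,0.05,0,0,0],[0,0,0.026,0,0,0],[0,0,0,0,0,0],[0,0,0,0,0,0],[0,0,0,0,0,0]]]'
python3 - <<'E'
from plant import env
from h import *
go([.47496,-.03372,.204],1.3174)
s=env.observe();c=env.calibration("wrist");im,d=env.capture("wrist");cv2.imwrite("pics/w4.png",im[:,:,::-1]);np.savez("pics/w4.npz",im=im,d=d,**c)
W,im=cloud("pics/w4.npz");D=W[...,:2]-JO;jx=D@U;jy=D@V;z=W[...,2]
for a in np.arange(-.06,.04,.02):
    q=(jx>a)&(jx<a+.02)
    e=lambda m:np.percentile(jy[m]*1e3,[2,98]).round(1).tolist() if m.sum()>20 else None
    print(round(a,2),"bar",e(q&(z>.034)&(abs(jy)<.03)),np.median(z[q&(z>.034)&(abs(jy)<.03)]).round(4),"fenceL",e(q&(abs(z-.018)<.003)&(jy>.01)),"fenceR",e(q&(abs(z-.018)<.003)&(jy<-.01)))
E
```

```text
time_s: 7.88
position: [0.4764, -0.0339, 0.2238]
tool_rot: [3.14, -0.0, 1.316]
ft_force: [0.3, 0.1, -2.3]
finger_gap: 0.0263
grasp_force: 99.0
pos [ 0.4764 -0.0339  0.2238] rot [ 3.14  -0.     1.316] shift fs [-0.0004 -0.0029  0.0395] turn fs [ 0.0002 -0.     -0.0003] rows 0.47384785534057045 0.017402341860472858
-0.06 bar [-16.0, 12.6] 0.0551 fenceL [18.7, 24.6] fenceR [-25.2, -20.5]
-0.04 bar [-16.0, 12.5] 0.0548 fenceL [18.7, 24.6] fenceR [-25.2, -20.5]
-0.02 bar [-16.1, 12.5] 0.0546 fenceL [18.7, 24.6] fenceR [-25.2, -20.5]
0.0 bar [-16.2, 12.4] 0.0545 fenceL [18.7, 24.6] fenceR [-25.1, -20.6]
0.02 bar None nan fenceL None fenceR None
  return _methods._mean(a, axis=axis, dtype=dtype,
  ret = ret.dtype.type(ret / rcount)
```

View pics/w4.png

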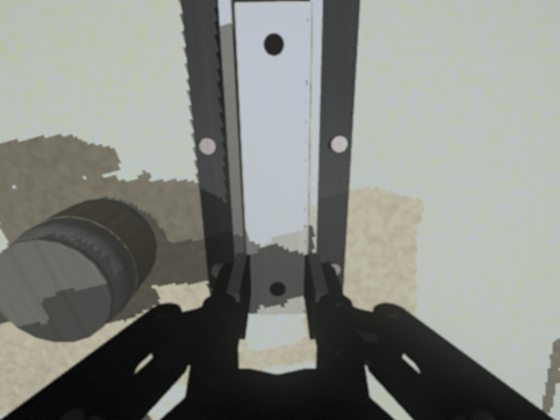

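The bar is above the trough, 1.5 mm right of the fences' centre line. The tin at (65,280) is clear. I shift it over and lower it.

```bash
python3 -m jog '[[[0,-0.003,0.01,0,0,0],[0,0,0.012,0,0,0],[0,0,0.01,0,0,0],[0,0,0,0,0,0],[0,0,0,0,0,0]]]'
python3 -m jog '[[[0,0,0.004,0,0,0],[0,0,0.004,0,0,0],[0,0,0,0,0,0],[0,0,0,0,0,0]]]'
```

```text
time_s: 8.35
position: [0.474, -0.0334, 0.2065]
tool_rot: [-3.14, 0.0, 1.315]
ft_force: [-0.8, 0.0, -2.2]
finger_gap: 0.0259
grasp_force: 99.0
time_s: 8.68
position: [0.4743, -0.0334, 0.2029]
tool_rot: [-3.141, 0.0, 1.315]
ft_force: [0.6, 0.5, -2.7]
finger_gap: 0.0265
grasp_force: 99.1
```

```bash
for i in 1; do python3 -m jog '[[[0,0,0.002,0,0,0],[0,0,0,0,0,0]]]'; python3 -m jog '[[[0,0,0.002,0,0,0],[0,0,0,0,0,0]]]';  done | egrep "posi|ft_"
python3 -m jog '[[[0,0,0.002,0,0,0],[0,0,0,0,0,0]]]'| egrep "posi|ft_"
```

```text
position: [0.4745, -0.0334, 0.202]
ft_force: [-0.4, -1.1, -1.5]
position: [0.4746, -0.0335, 0.2015]
ft_force: [-1.4, -0.8, 1.7]
position: [0.4747, -0.0335, 0.2015]
ft_force: [-4.9, 0.5, 11.5]
```

```bash
python3 -m jog '[[[0,0,-0.002,0,0,0],[0,0,0,0,0,0]]]'| egrep "posi|ft_"
python3 -m jog '[[[0,0,0,0,0,0],[0,0,0,0,0,0],[0,0,0,0,0,0],[0,0,0,0,0,0]]]' 0.5 30
python3 -m jog '[[[0,0,0.006,0,0,0],[0,0,0.004,0,0,0],[0,0,0,0,0,0],[0,0,0,0,0,0]]]'
python3 -m jog '[[[0,0,0,0,0,0],[0,0,0,0,0,0],[0,0,0,0,0,0],[0,0,0,0,0,0],[0,0,0,0,0,0],[0,0,0,0,0,0]]]' 1 30
```

```text
position: [0.4746, -0.0334, 0.2015]
ft_force: [-1.4, -0.0, 4.5]
time_s: 9.68
position: [0.4744, -0.0334, 0.2009]
tool_rot: [3.142, -0.0, 1.315]
ft_force: [-0.4, -0.2, -0.4]
finger_gap: 0.0429
grasp_force: 0.0
time_s: 10.02
position: [0.4741, -0.0334, 0.1956]
tool_rot: [-3.141, 0.0, 1.315]
ft_force: [-0.4, 0.9, 0.7]
finger_gap: 0.0427
grasp_force: 0.0
time_s: 10.52
position: [0.4744, -0.0334, 0.1961]
tool_rot: [3.141, -0.0, 1.315]
ft_force: [0.5, -0.7, 1.4]
finger_gap: 0.0293
grasp_force: 30.1
```

```bash
cat > chk.py <<'E'
import sys
from plant import env
from h import *
s=env.observe();f=np.array(s["ft_force"]);D=np.array(s["position"][:2])-JO
F=f[:2]@U
print("t %.1f front x %.1f y %.1f z %.1f F along %.1f z %.1f"%(s["time_s"],1e3*(D@U)+117,1e3*(D@V),s["position"][2]*1e3,F,f[2]))
sys.exit(F<-5)
E
python3 -m jog '[[[0.012,-0.0002,0,0,0,0],[0.012,-0.0002,0,0,0,0],[0.012,-0.0002,0,0,0,0]]]' >/dev/null; python3 chk.py && python3 -m jog '[[[0.01,-0.0002,0,0,0,0],[0.01,-0.0002,0,0,0,0],[0.005,0,0,0,0,0],[0,0,0,0,0,0]]]' >/dev/null; python3 chk.py
```

```text
t 10.8 front x 28.5 y -0.6 z 196.1 F along -2.4 z 1.2
t 10.8 front x 28.5 y -0.6 z 196.1 F along -2.4 z 1.2False
False
```

```bash
sed -i 's/sys.exit(F<-5)/sys.exit(int(F<-5))/' chk.py
python3 -m jog '[[[0.01,-0.0002,0,0,0,0],[0.01,-0.0002,0,0,0,0],[0.005,0,0,0,0,0],[0,0,0,0,0,0]]]' >/dev/null; python3 chk.py && 
python3 -m jog '[[[0.002,0,0,0,0,0],[0.002,0,0,0,0,0]]]' >/dev/null && python3 chk.py && 
python3 -m jog '[[[0.002,0,0,0,0,0],[0.002,0,0,0,0,0]]]' >/dev/null && python3 chk.py
```

```text
t 11.1 front x 41.6 y -0.5 z 196.1 F along 1.4 z 1.1
t 11.3 front x 42.6 y -0.6 z 196.1 F along -3.0 z 2.7
t 11.4 front x 44.4 y -0.6 z 196.1 F along -3.6 z 2.3
```

```bash
python3 -m jog '[[[0.001,0,0,0,0,0],[0.001,0,0,0,0,0]]]' >/dev/null && python3 chk.py && 
python3 -m jog '[[[0.001,0,0,0,0,0],[0.001,0,0,0,0,0]]]' >/dev/null && python3 chk.py && 
python3 -m jog '[[[0.001,0,0,0,0,0],[0.001,0,0,0,0,0]]]' >/dev/null && python3 chk.py && 
python3 -m jog '[[[0.001,-0.0001,0,0,0,0],[0.001,0,0,0,0,0]]]' >/dev/null && python3 chk.py && 
python3 -m jog '[[[0.001,0,0,0,0,0],[0.001,0,0,0,0,0]]]' >/dev/null && python3 chk.py && 
python3 -m jog '[[[0.001,0,0,0,0,0],[0.001,0,0,0,0,0]]]' >/dev/null && python3 chk.py && 
python3 -m jog '[[[0.001,0,0,0,0,0],[0.001,0,0,0,0,0]]]' >/dev/null && python3 chk.py && 
python3 -m jog '[[[0.001,-0.0001,0,0,0,0],[0.001,0,0,0,0,0]]]' >/dev/null && python3 chk.py && 
python3 -m jog '[[[0.001,0,0,0,0,0],[0.001,0,0,0,0,0]]]' >/dev/null && python3 chk.py && 
python3 -m jog '[[[0.001,0,0,0,0,0],[0.001,0,0,0,0,0]]]' >/dev/null && python3 chk.py && 
python3 -m jog '[[[0.001,0,0,0,0,0],[0.001,0,0,0,0,0]]]' >/dev/null && python3 chk.py && 
python3 -m jog '[[[0.001,-0.0001,0,0,0,0],[0.001,0,0,0,0,0]]]' >/dev/null && python3 chk.py && 
python3 -m jog '[[[0.001,0,0,0,0,0],[0.001,0,0,0,0,0]]]' >/dev/null && python3 chk.py && 
python3 -m jog '[[[0.001,0,0,0,0,0],[0.001,0,0,0,0,0]]]' >/dev/null && python3 chk.py && 
python3 -m jog '[[[0.001,0,0,0,0,0],[0.001,0,0,0,0,0]]]' >/dev/null && python3 chk.py
```

```text
t 11.6 front x 45.5 y -0.7 z 196.1 F along -3.2 z 2.1
t 11.8 front x 46.6 y -0.7 z 196.1 F along -3.7 z 3.2
t 11.9 front x 47.6 y -0.7 z 196.1 F along -3.7 z 3.3
t 12.1 front x 48.7 y -0.6 z 196.0 F along -4.5 z 4.2
t 12.3 front x 49.7 y -0.7 z 196.1 F along -4.2 z 3.9
t 12.4 front x 50.7 y -0.7 z 196.1 F along -4.7 z 3.5
t 12.6 front x 51.7 y -0.7 z 196.1 F along -3.9 z 4.2
t 12.8 front x 52.7 y -0.7 z 196.1 F along -4.1 z 4.0
t 12.9 front x 53.7 y -0.6 z 196.0 F along -4.9 z 5.3
t 13.1 front x 54.7 y -0.7 z 196.1 F along -4.7 z 4.9
t 13.3 front x 55.7 y -0.7 z 196.0 F along -4.1 z 5.7
t 13.4 front x 56.7 y -0.7 z 196.1 F along -5.1 z 4.4
```

Friction is creeping up with the vertical press, so I ease the tool up a little and go on.

```bash
python3 -m jog '[[[0.001,0,-0.001,0,0,0],[0.001,0,0,0,0,0]]]' >/dev/null && python3 chk.py && 
python3 -m jog '[[[0.001,0,0,0,0,0],[0.001,0,0,0,0,0]]]' >/dev/null && python3 chk.py && 
python3 -m jog '[[[0.001,-0.0001,0,0,0,0],[0.001,0,0,0,0,0]]]' >/dev/null && python3 chk.py && 
python3 -m jog '[[[0.001,0,0,0,0,0],[0.001,0,0,0,0,0]]]' >/dev/null && python3 chk.py && 
python3 -m jog '[[[0.001,0,0,0,0,0],[0.001,0,0,0,0,0]]]' >/dev/null && python3 chk.py && 
python3 -m jog '[[[0.001,0,0,0,0,0],[0.001,0,0,0,0,0]]]' >/dev/null && python3 chk.py && 
python3 -m jog '[[[0.001,-0.0001,0,0,0,0],[0.001,0,0,0,0,0]]]' >/dev/null && python3 chk.py && 
python3 -m jog '[[[0.001,0,0,0,0,0],[0.001,0,0,0,0,0]]]' >/dev/null && python3 chk.py && 
python3 -m jog '[[[0.001,0,0,0,0,0],[0.001,0,0,0,0,0]]]' >/dev/null && python3 chk.py && 
python3 -m jog '[[[0.001,0,0,0,0,0],[0.001,0,0,0,0,0]]]' >/dev/null && python3 chk.py && 
python3 -m jog '[[[0.001,-0.0001,0,0,0,0],[0.001,0,0,0,0,0]]]' >/dev/null && python3 chk.py && 
python3 -m jog '[[[0.001,0,0,0,0,0],[0.001,0,0,0,0,0]]]' >/dev/null && python3 chk.py && 
python3 -m jog '[[[0.001,0,0,0,0,0],[0.001,0,0,0,0,0]]]' >/dev/null && python3 chk.py && 
python3 -m jog '[[[0.001,0,0,0,0,0],[0.001,0,0,0,0,0]]]' >/dev/null && python3 chk.py
```

```text
t 13.6 front x 57.9 y -0.3 z 196.1 F along -2.3 z 2.0
t 13.8 front x 58.8 y -0.3 z 196.1 F along -1.4 z 0.9
t 13.9 front x 59.8 y -0.3 z 196.1 F along -0.7 z -0.5
t 14.1 front x 60.5 y -0.3 z 196.1 F along -5.2 z -0.9
```

```bash
python3 -m jog '[[[0,0,0,0,0,0]]]' >/dev/null; python3 chk.py; python3 -m jog '[[[0.0005,0,0,0,0,0]]]' >/dev/null ; python3 chk.py; python3 -m jog '[[[0,0,0,0,0,0]]]' >/dev/null; python3 chk.py
```

```text
t 14.2 front x 60.5 y -0.4 z 196.2 F along -3.3 z -1.8
t 14.3 front x 60.6 y -0.4 z 196.2 F along -4.8 z -0.1
t 14.3 front x 60.5 y -0.4 z 196.3 F along -4.2 z -1.4
```

```bash
python3 -m jog '[[[0.0005,0,0,0,0,0],[0,0,0,0,0,0]]]' >/dev/null; python3 chk.py; python3 -m jog '[[[0,0,0,0,0,0]]]' >/dev/null; python3 chk.py
```

```text
t 14.5 front x 60.6 y -0.4 z 196.3 F along -5.7 z -1.1
t 14.6 front x 60.6 y -0.4 z 196.3 F along -5.5 z -1.8
```

The stop is felt at front x ≈ 60.5 mm: the force climbs while the bar stays put, and the vertical load is small. I release and rise.

```bash
python3 -m jog '[[[0,0,0,0,0,0],[0,0,0,0,0,0],[0,0,0,0,0,0],[0,0,0,0,0,0]]]' 0.55
python3 -m jog '[[[0,0,-0.02,0,0,0],[0,0,-0.04,0,0,0],[0,0,-0.07,0,0,0],[0,0,-0.08,0,0,0],[0,0,-0.08,0,0,0],[0,0,-0.08,0,0,0],[0,0,-0.05,0,0,0],[0,0,0,0,0,0],[0,0,0,0,0,0]]]'
python3 - <<'E'
from plant import env
from h import *
s=env.observe();c=env.calibration("wrist");im,d=env.capture("wrist");cv2.imwrite("pics/w5.png",im[:,:,::-1]);np.savez("pics/w5.npz",im=im,d=d,**c)
W,im=cloud("pics/w5.npz");D=W[...,:2]-JO;jx=D@U;jy=D@V;z=W[...,2]
m=(z>.031)&(z<.038)&(abs(jy)<.019)&(jx<.02);print("bar rear x",np.percentile(jx[m],[1,99]),"y",np.percentile(jy[m],[1,99]),"z",np.median(z[m]))
m=(z>.1)&(abs(jy)<.012)&(jx>.05)&(jx<.16)
for a in np.arange(.1,.2,.015):
    q=m&(z>=a)&(z<a+.015);print(a.round(3),q.sum(),np.percentile(jx[q],[2,98]) if q.sum() else "")
t=JO+.165*U;go([*t,.40],1.33)
E
```

```text
time_s: 14.93
position: [0.4869, 0.0164, 0.1968]
tool_rot: [3.141, -0.001, 1.315]
ft_force: [0.2, -0.1, -0.4]
finger_gap: 0.0384
grasp_force: 0.0
time_s: 15.68
position: [0.4871, 0.0163, 0.4098]
tool_rot: [3.136, -0.002, 1.315]
ft_force: [0.4, -0.3, -0.8]
finger_gap: 0.0386
grasp_force: 0.0
bar rear x [-0.07830203  0.01905209] y [-0.01388141  0.01560868] z 0.03349321084202568
0.1 102 [0.08863366 0.09281038]
0.115 2 [0.09301961 0.09361273]
0.13 0 
0.145 152 [0.07922791 0.08152407]
0.16 49 [0.08072013 0.08181318]
0.175 0 
0.19 0 
pos [0.4864 0.0162 0.4074] rot [ 3.140e+00 -1.000e-03  1.315e+00] shift fs [ 0.4415 -0.0075  0.0151] turn fs [ 0.0003 -0.0001 -0.0024] rows 5.293477314334726 0.12063309373711
```

View pics/w5.png

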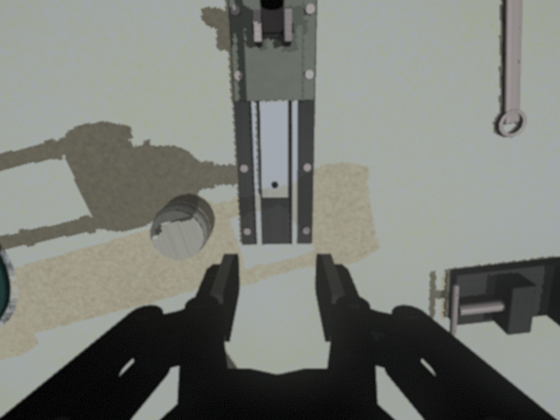

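The bar lies flat in the trough with its rear hole at (275,185), rear end at jig x -78.7, so its front is at 61.3. Now I take the closed fingers over the hold-down arm to its far side.

```bash
python3 -m jog '[[[0.0736,-0.0013,0,0,0,-0.0024],[0.0736,-0.0013,0,0,0,0],[0.0736,-0.0013,0,0,0,0],[0.0736,-0.0013,0,0,0,0],[0.0736,-0.0013,0,0,0,0],[0.0736,-0.0013,0,0,0,0],[0,0,0,0,0,0],[0,0,0,0,0,0]]]' 1 30
python3 chk.py; python3 -c "
from h import *
go([*(JO+.165*U),.323],1.33)"
```

```text
time_s: 16.4
position: [0.5353, 0.2329, 0.4036]
tool_rot: [-3.137, 0.003, 1.333]
ft_force: [-0.5, -0.3, -0.1]
finger_gap: 0.0001
grasp_force: 0.0
t 16.4 front x 283.3 y 3.8 z 403.6 F along -0.4 z -0.1
pos [0.5353 0.2329 0.4036] rot [-3.137e+00  3.000e-03  1.333e+00] shift fs [-0.0022  0.0082  0.1611] turn fs [-0.0007  0.0005  0.0005] rows 1.9316409308416091 0.049230006020476454
```

```bash
python3 -m jog '[[[0,0.0082,0.05,0,0,0],[0,0,0.055,0,0,0],[0,0,0.055,0,0,0],[0,0,0,0,0,0],[-0.02,0,0,0,0,0],[-0.02,0,0,0,0,0],[-0.015,0,0,0,0,0],[0,0,0,0,0,0]]]' 
python3 chk.py
python3 -m jog '[[[-0.01,0,0,0,0,0],[-0.01,0,0,0,0,0],[-0.01,0,0,0,0,0],[-0.01,0,0,0,0,0]]]' >/dev/null
python3 chk.py
python3 -m jog '[[[-0.01,0,0,0,0,0],[-0.01,0,0,0,0,0],[-0.01,0,0,0,0,0],[-0.01,0,0,0,0,0]]]' >/dev/null
python3 chk.py
```

```text
time_s: 17.07
position: [0.5336, 0.2019, 0.3286]
tool_rot: [3.139, -0.001, 1.328]
ft_force: [0.4, 1.1, 0.0]
finger_gap: 0.0001
grasp_force: 0.0
t 17.1 front x 252.8 y -2.0 z 328.6 F along 1.1 z 0.0
t 17.4 front x 234.3 y -1.6 z 327.3 F along 1.0 z 0.6
t 17.7 front x 214.4 y -1.5 z 327.4 F along 1.1 z 0.3
```

```bash
python3 -m jog '[[[-0.01,0,0,0,0,0],[-0.01,0,0,0,0,0],[-0.01,0,0,0,0,0],[-0.01,0,0,0,0,0],[-0.01,0,0,0,0,0]]]' >/dev/null
python3 chk.py
python3 -m jog '[[[-0.01,0,0,0,0,0],[-0.01,0,0,0,0,0],[-0.01,0,0,0,0,0],[-0.01,0,0,0,0,0],[-0.01,0,0,0,0,0]]]' >/dev/null
python3 chk.py
python3 - <<'E'
from plant import env
import cv2,numpy as np
from h import *
im,d=env.capture("side");np.savez("pics/s6.npz",im=im,d=d,**env.calibration("side"))
im2,d=env.capture("scene");np.savez("pics/c6.npz",im=im2,d=d,**env.calibration("scene"))
cv2.imwrite("pics/p6.png",np.hstack([cv2.resize(im[60:220,180:300],(360,480)),cv2.resize(im2[90:220,260:390],(430,480))])[:,:,::-1])
E
```

```text
t 18.1 front x 188.8 y -1.1 z 325.9 F along 0.8 z 0.0
t 18.6 front x 163.9 y -1.4 z 326.5 F along -0.8 z 0.2
```

View pics/p6.png

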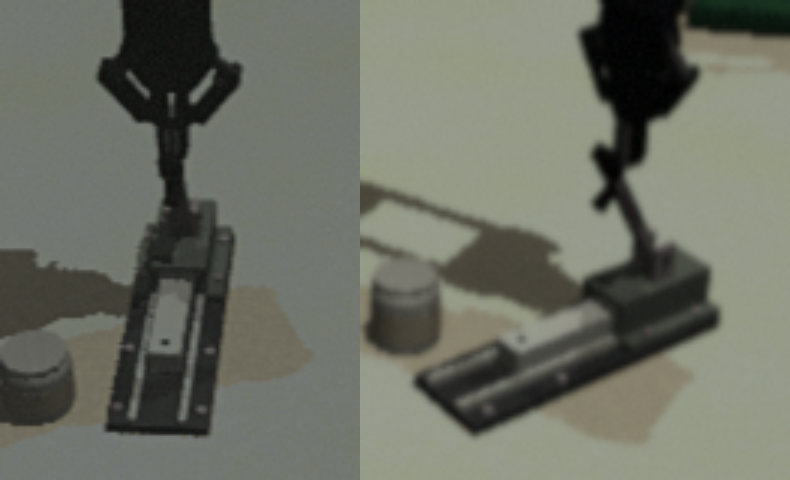

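The arm now leans forward over the trough, at about 1.1 rad, with the fingertips behind it. The bar is in place. I push on a little.

```bash
python3 -m jog '[[[-0.01,0,0,0,0,0],[-0.01,0,0,0,0,0],[-0.01,0,0,0,0,0],[-0.01,0,0,0,0,0],[0,0,0,0,0,0],[0,0,0,0,0,0],[0,0,0,0,0,0],[0,0,0,0,0,0],[0,0,0,0,0,0],[0,0,0,0,0,0]]]' >/dev/null
python3 chk.py
cat > ang.py <<'E'
from plant import env
from h import *
for n in("side","scene"):
    im,d=env.capture(n);np.savez("pics/a.npz",im=im,d=d,**env.calibration(n))
    W,_=cloud("pics/a.npz");D=W[...,:2]-JO;jx=(D@U)*1e3;jy=(D@V)*1e3;z=W[...,2]*1e3
    m=(abs(jy)<16)&(jx>-65)&(jx<66)&(z>42)&(z<200)
    for a in range(-60,66,15):
        q=m&(jx>=a)&(jx<a+15)
        if q.sum()>3: print(n,a,q.sum(),np.percentile(z[q],[10,90]).round())
E
python3 ang.py
```

```text
t 19.5 front x 144.6 y -1.4 z 326.5 F along -0.1 z -0.2
side -60 33 [57. 67.]
side -45 33 [64. 70.]
side -30 20 [65. 69.]
side -15 20 [62. 67.]
side 0 48 [ 64. 199.]
side 15 138 [ 64. 191.]
side 30 43 [49. 67.]
side 45 42 [48. 67.]
side 60 14 [47. 67.]
scene -60 23 [58. 69.]
scene -45 34 [59. 69.]
scene -30 30 [47. 69.]
scene -15 34 [47. 67.]
scene 0 41 [ 62. 195.]
scene 15 140 [ 60. 191.]
scene 30 51 [ 52. 177.]
scene 45 40 [50. 67.]
scene 60 15 [50. 68.]
```

The arm has sunk level: its top face is at z ≈ 66 and the grip at ≈ 68, which corresponds to 0 rad. I retreat and check.

```bash
python3 -m jog '[[[0,0,-0.06,0,0,0],[0,0,-0.06,0,0,0],[0,0,-0.05,0,0,0],[-0.06,0,0,0,0,0],[-0.06,0,0,0,0,0],[-0.06,0,0,0,0,0],[0,0,0,0,0,0],[0,0,0,0,0,0]]]' | egrep "time|posi|ft"
python3 - <<'E'
from plant import env
from h import *
c=env.calibration("wrist");im,d=env.capture("wrist");cv2.imwrite("pics/w7.png",im[:,:,::-1]);np.savez("pics/w7.npz",im=im,d=d,**c)
W,im=cloud("pics/w7.npz");D=W[...,:2]-JO;jx=D@U;jy=D@V;z=W[...,2]
m=(z>.031)&(z<.038)&(abs(jy)<.019)&(jx<.02);print("bar x",np.percentile(jx[m],[1,99]),"y",np.percentile(jy[m],[1,99]),np.median(z[m]))
m=(abs(jy)<.008)&(z>.055)&(z<.09)&(jx<.07)&(jx>-.06);print("arm slope,z@85",np.polyfit(jx[m]-.085,z[m],1),"jx",np.percentile(jx[m],[1,99]))
E
python3 ang.py | grep side
```

```text
time_s: 20.27
position: [0.4854, 0.0084, 0.4116]
ft_force: [0.6, -0.3, 0.3]
bar x [-0.07959666  0.01834499] y [-0.01381231  0.01591345] 0.03345021151862951
arm slope,z@85 [-0.01570285  0.06379613] jx [-0.0453844   0.06914791]
side -60 28 [56. 70.]
side -45 35 [60. 70.]
side -30 23 [64. 69.]
side -15 22 [64. 66.]
side 0 25 [61. 68.]
side 15 37 [49. 67.]
side 30 33 [48. 68.]
side 45 32 [47. 67.]
side 60 20 [48. 67.]
```

View pics/w7.png

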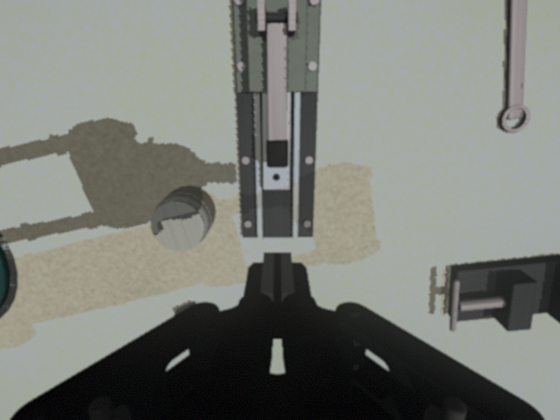

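Run:
```python
from h import *
for f in("w5","w7"):
    W,im=cloud(f"pics/{f}.npz");D=W[...,:2]-JO;jx=(D@U)*1e3;jy=(D@V)*1e3;z=W[...,2]*1e3
    b=(z>31)&(z<38)&(abs(jy)<12)&(jx<0);p=(abs(z-10)<3)&(abs(jy)<15)&(jx<-85)
    c=(z>46)&(z<52)&(abs(jy)>17)&(abs(jy)<25)&(jx>10)&(jx<60)
    print(f,"bar end",np.percentile(jx[b],.5),"plate end",np.percentile(jx[p],.5),"cover mouth",np.percentile(jx[c],.5))
```

```text
w5 bar end -78.76221538702096 plate end -148.80625616736847 cover mouth 25.24512609684117
w7 bar end -79.85497451582218 plate end -148.5921348918611 cover mouth 25.674825982267954
```

Run:
```python
from h import *
def edge(f,z,ys,lo,hi):
    Z=np.load(f"pics/{f}.npz");g=cv2.cvtColor(Z["im"],cv2.COLOR_RGB2GRAY).astype(np.float32);xs=np.arange(lo,hi,.1);out=[]
    for y in ys:
        P=np.c_[JO+np.outer(xs,U)/1e3+y*V/1e3,np.full(len(xs),z/1e3)];C=P@Z["R"].T+Z["t"];p=C@Z["camera_matrix"].T;p=(p[:,:2]/p[:,2:]).astype(np.float32)
        v=cv2.remap(g,p[:,0][:,None],p[:,1][:,None],cv2.INTER_LINEAR)[:,0]
        s=np.abs(np.diff(cv2.GaussianBlur(v[:,None],(1,31),0)[:,0]));s[:8]=0;s[-8:]=0;w=s**2;out.append((xs[:-1]*w).sum()/w.sum())
    return np.median(out).round(2),np.std(out).round(2)
for f in("w5","w7"):
    print(f,"bar",edge(f,34,range(-9,11,1),-90,-72),"plate",edge(f,10,range(-15,16,2),-158,-140))
```

```text
w5 bar (np.float64(-79.97), np.float64(0.09)) plate (np.float64(-149.04), np.float64(0.1))
w7 bar (np.float64(-79.67), np.float64(0.06)) plate (np.float64(-149.28), np.float64(0.05))
```

Sub-pixel edges show the bar did not move back (-80.0 before, -79.7 after). The arm is level with its pad on the bar, and the robot is clear, so I hand in.

```bash
python3 -c "
from plant import env
print(env.hand_in())"
```

```text
the job is handed in; nothing more can be done
None
```

I slid the bar under the cover until its end met the stop at about jig x +60 mm, pushing with roughly 6 N at most. I then swung the hold-down arm over and it sank level with its pad on the bar. The job was handed in after about 20 s of robot time, with the robot clear and no other object touched.

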